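Put the hand stamps back in their tray in order of size

TASK

Put the four hand stamps away in the wooden stamp tray, standing upright, one in the middle of each black rubber rest, in order of size: the smallest on the rest next to the ink pad, rising to the largest at the far end. Set them down rather than dropping them, tip none of them over, and leave the ink pad and the little ink bottle standing where they are.

Things in the scene. Friction and masses are not known exactly. Their poses are not given: they have to be found in the camera images.
- stamp_26_mid (a point): Centre, half-way up, of the smallest of four round hand stamps, 66 mm tall: black disc foot 26 mm across, 11 mm thick, brass collar, turned wooden handle. Its straight round grip is 20 mm thick, from 35 to 59 mm above the underside (rounded tip above, thinner neck below). About 35 g, loose. z points up the handle. Starts upright on the counter at z = 0.
- stamp_34_mid (a point): Centre, half-way up, of the second smallest of four round hand stamps, 78 mm tall: black disc foot 34 mm across, 11 mm thick, brass collar, turned wooden handle. Its straight round grip is 22 mm thick, from 47 to 71 mm above the underside (rounded tip above, thinner neck below). About 55 g, loose. z points up the handle. Starts upright on the counter at z = 0.
- stamp_42_mid (a point): Centre, half-way up, of the second largest of four round hand stamps, 90 mm tall: black disc foot 42 mm across, 11 mm thick, brass collar, turned wooden handle. Its straight round grip is 24 mm thick, from 59 to 83 mm above the underside (rounded tip above, thinner neck below). About 80 g, loose. z points up the handle. Starts upright on the counter at z = 0.
- stamp_50_mid (a point): Centre, half-way up, of the largest of four round hand stamps, 102 mm tall: black disc foot 50 mm across, 11 mm thick, brass collar, turned wooden handle. Its straight round grip is 26 mm thick, from 71 to 95 mm above the underside (rounded tip above, thinner neck below). About 110 g, loose. z points up the handle. Starts upright on the counter at z = 0.
- rest_a: One of four identical black rubber rests, 60 x 60 x 3 mm, in a straight row 65 to 95 mm apart in the fixed wooden tray (92 x 330 mm, edges 18 mm high). Origin: centre of its underside, 10 mm above the counter; its top is 13 mm above it. x across the tray, y along it, z up. The letters do not follow the row: which rest is where changes every start.
- rest_b: One of four identical black rubber rests, 60 x 60 x 3 mm, in a straight row 65 to 95 mm apart in the fixed wooden tray (92 x 330 mm, edges 18 mm high). Origin: centre of its underside, 10 mm above the counter; its top is 13 mm above it. x across the tray, y along it, z up. The letters do not follow the row: which rest is where changes every start.
- rest_c: One of four identical black rubber rests, 60 x 60 x 3 mm, in a straight row 65 to 95 mm apart in the fixed wooden tray (92 x 330 mm, edges 18 mm high). Origin: centre of its underside, 10 mm above the counter; its top is 13 mm above it. x across the tray, y along it, z up. The letters do not follow the row: which rest is where changes every start.
- rest_d: One of four identical black rubber rests, 60 x 60 x 3 mm, in a straight row 65 to 95 mm apart in the fixed wooden tray (92 x 330 mm, edges 18 mm high). Origin: centre of its underside, 10 mm above the counter; its top is 13 mm above it. x across the tray, y along it, z up. The letters do not follow the row: which rest is where changes every start.
- ink_pad: Round open ink pad on the counter just beyond one end of the tray (either end), about 100 mm from the nearest rest: black case 84 mm across, 11 mm high, red felt top at 14 mm. Origin: centre of its underside. Loose, 140 g. At the tray's other end lies a square block of white note paper instead, 78 mm wide, 16 mm high.
- ink_bottle: Small white ink bottle with black cap and red band, 30 mm across, 59 mm tall, upright among the stamps, at least 55 mm from their axes. Origin: centre of its underside, z up. Loose, 50 g. A clip dish (58 mm across, 22 mm high) and a stapler (130 x 36 mm, 40 mm high) also lie among the stamps, at least 30 mm from their axes.
Not all that is in view belongs to the job. What is shaped like the part that bears stamp_42_mid but purple is not meant.

How it is judged:
By the outcome, as a careful person would: the job done as asked, in the order asked, and still so for the second after the job is handed in, with the robot touching nothing.
It also fails if it takes over 96 s, if anything falls off the work surface, if the arm or the gripper's body presses on something with over 40 N, if the wrist force passes 120 N, or if a joint passes its speed limit or range.

ROBOT

A 6-joint arm with a two-finger parallel gripper is mounted at the origin on the work surface. World frame = base frame: x ahead of the robot, y to its left, z up, the work surface at z = 0. Lengths are in m, angles in rad, forces in N, time in s.
With the tool pointing down it reaches from about 0.35 to 0.875 m from the base axis. Payload 15.5 kg.
Tool frame: the origin (TCP) lies between the finger pads; the fingertips stand 14 mm ahead of it and the grasp point (between the pads) lies 5 mm behind it (ctrl.finger_overhang is the y of the fingertips in the tool frame, in m); y points along the fingers, x is the direction in which the jaws open and shut, and the axes are right-handed (so a half turn about y gives the same grasp; the last joint's range is limited). The gripper opens to 85 mm and grips with 20 to 120 N. Pads are 22 mm wide; open, the fingers measure 114 mm over their backs; the gripper's body (76 mm by 85 mm) begins 54 mm behind the grasp point. The pads swing forward as they close: fully open they stand 13 mm farther back than shut.
Start: joints at [-0.096, 0.494, 1.345, -0, 1.302, -0.096], TCP at [0.625, 0, 0.245] pointing down, gripper open.
Joint ranges: [-2.91, 2.91], [-0.82, 2.16], [0.22, 2.67], [-1.22, 4.37], [0.12, 2.79], [-3.08, 3.08]. Speed limits (rad/s): [1.89, 1.89, 2.57, 3.01, 3.01, 3.01].

INTERFACE

Orientations are given as a unit quaternion [x, y, z, w].
In Python, from workcell import ctrl gives the robot as it stands.
- The arm moves only by the tool play_rows, never from a script. Its argument "plan" is a list of rows, each an object with "delta_rot": the turn, a rotation vector about the tool's x, y, z in rad, a list of three; "slide": the shift along the tool's x, y, z in mm, a list of three; "claw": the gripper command: -1 is shut, 1 is fully open, values between are in proportion. In form: [{"delta_rot": [ax, ay, az], "slide": [dx, dy, dz], "claw": claw}, ...]. A call has 1 to 8 rows; each row shifts and turns the commanded pose from where the row before left it, along the tool's axes as they then stand; what a row does not reach is not made up. A row lasts 1/8 s, in which the tool goes at most 62.5 mm and 10.7 degrees, less where a joint would pass 70% of its speed; a pose out of reach is approached as far as the arm can. A call is refused whole if a number of a shift passes 62.5 or a number of a turn 0.188, either way. A call with a gripper value outside its range is refused whole. The fingers move at their own pace and stop on an object; "grip_force" is the grip in N (left out, the last holds). Time passes only in rows, so rows that do not move let the fingers close. It gives the time, the measured TCP pose, the force and the opening at its end, in the units of the state.
- ctrl.get_state(): the state, without advancing time (a new reading comes with each control period).
- ctrl.get_image(name): name is "scene" or "side" or "wrist"; returns a dict with "frame" (420x560x3 uint8, red, green, blue), "camera_matrix" (3x3 intrinsics, pixels), "rvec" (rotation vector, rad) and "tvec" (3), from world to camera coordinates, as OpenCV has them. Camera axes: x right, y down, z forward; pixel columns grow to the right and rows downward; lengths in m; the calibration is good to about 2 mm. The wrist camera is an equidistant fisheye: a pixel r from the principal point sees the ray r / f radians off the axis. A picture is of the moment at which its call begins. There is no depth.
- ctrl.job_done(): hands the job in, once; it reports no verdict.
The state is a dict: "time_s": time; "qpos": joint angles; "qvel": joint speeds; "joint_torque": joint torques, N m; "ee_pos": TCP position; "ee_rot": TCP orientation; "contact_force": force on the tool from outside, world axes, zero at the start; "moment": the same for the moment, N m; "grip_width": finger opening in m.
Only numpy, scipy, OpenCV 4.12 (cv2) and the standard library are available. Lean on these libraries where they do the work, as an engineer would, in place of code of your own. Each camera call takes 0.05 s, during which the arm holds its last target.

## Working session

There is one attempt and no reset: what is moved stays moved. The work goes in short steps, Python scripts to look and compute and a tool call to move; the robot and the scene stay as the last step left them, time stands still between calls to the robot, and variables do not carry over. Pictures are saved under pics/ and viewed, and the job is handed in when it is done.

Besides the shell and the picture viewer there is one more tool, called after ">>>" as name(argument=value, ...) on one line, values as JSON. play_rows: Moves the arm, as the interface text tells. Its arguments: {"type":"object","properties":{"plan":{"type":"array","items":{"type":"object","properties":{"delta_rot":{"type":"array","items":{"type":"number"}},"slide":{"type":"array","items":{"type":"number"}},"claw":{"type":"number"}}}},"grip_force":{"type":"number"}},"required":["plan"]}

```bash
ls; mkdir -p pics
python3 - <<'E'
from workcell import ctrl
import cv2
for n in ("scene","side","wrist"):
    d=ctrl.get_image(n); cv2.imwrite(f"pics/{n}0.png",d["frame"][:,:,::-1])
    print(n,d["camera_matrix"].round(1).tolist(),d["rvec"],d["tvec"])
print(ctrl.get_state(), ctrl.finger_overhang)
E
```

```text
pics
scene [[546.9, 0.0, 269.6], [0.0, 546.9, 205.8], [0.0, 0.0, 1.0]] [ 1.45590748  1.85119011 -0.96514886] [ 0.10272066 -0.22005585  1.40594122]
side [[546.7, 0.0, 277.4], [0.0, 546.7, 205.6], [0.0, 0.0, 1.0]] [ 2.25829946 -0.29634081  0.11506173] [-0.48735987  0.13702558  0.92109876]
wrist [[325.2, 0.0, 281.7], [0.0, 325.2, 214.8], [0.0, 0.0, 1.0]] [-2.82560714e+00 -1.30360637e-03  2.11429330e-03] [-0.62487273 -0.04173378  0.38054189]
{'time_s': 0.15, 'qpos': array([-9.54782525e-02,  4.94073496e-01,  1.34596546e+00,  4.07614638e-07,
        1.30246851e+00, -9.54956101e-02]), 'qvel': array([-4.02646520e-05, -2.81952984e-03, -2.48162285e-03,  1.65504410e-04,
        9.68983215e-04, -7.59762071e-04]), 'joint_torque': array([ 4.76028199e-04, -8.82539248e+01, -3.84067369e+01, -1.70366275e-04,
        7.04737889e-03, -2.97315989e-05]), 'ee_pos': array([6.24757123e-01, 4.01799489e-05, 2.44824575e-01]), 'ee_rot': array([-7.07075732e-01,  3.15850814e-04,  3.28047951e-04,  7.07137682e-01]), 'contact_force': array([0.06338345, 0.3182813 , 0.38952859]), 'moment': array([-0.00705563,  0.04296783, -0.01383187]), 'grip_width': 0.08557412279685642} 0.014
```

View pics/scene0.png

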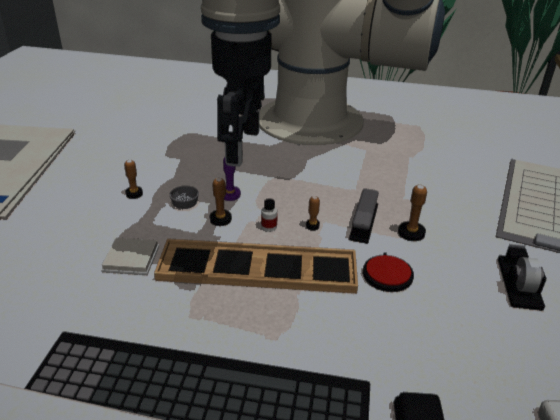

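View pics/side0.png

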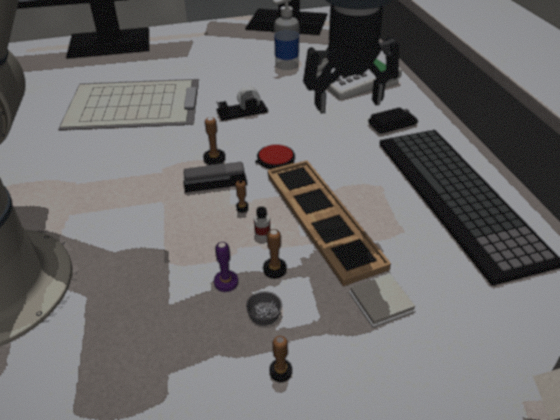

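View pics/wrist0.png

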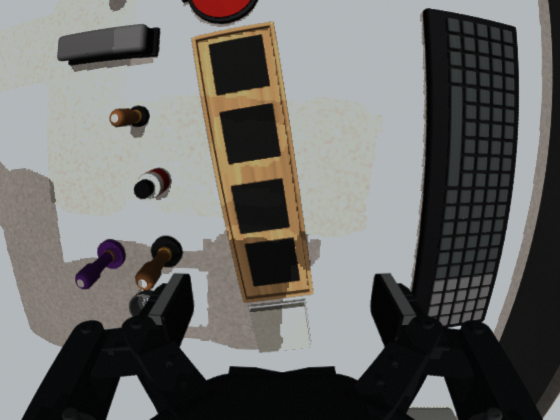

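```bash
cat > h.py <<'E'
import numpy as np, cv2
from workcell import ctrl
def cam(n,save=None):
    d=ctrl.get_image(n); d["n"]=n; d["R"]=cv2.Rodrigues(np.array(d["rvec"],float))[0]; d["t"]=np.array(d["tvec"],float).ravel()
    d["C"]=-d["R"].T@d["t"]; d["K"]=np.array(d["camera_matrix"],float)
    if save: cv2.imwrite(f"pics/{save}.png",d["frame"][:,:,::-1])
    return d
def ray(d,uv):
    uv=np.array(uv,float).reshape(-1,1,2)
    if d["n"]=="wrist":
        p=((uv[:,0]-d["K"][:2,2])/d["K"][0,0]); r=np.linalg.norm(p,axis=1,keepdims=True)+1e-12
        v=np.hstack([p/r*np.sin(r),np.cos(r)])
    else:
        v=np.hstack([(uv[:,0]-d["K"][:2,2])/d["K"][[0,1],[0,1]],np.ones((len(uv),1))])
    v=v@d["R"]; return v/np.linalg.norm(v,axis=1,keepdims=True)
def onz(d,uv,z):
    v=ray(d,uv); return d["C"]+v*((z-d["C"][2])/v[:,2])[:,None]
def blobs(m,amin=20):
    n,l,s,c=cv2.connectedComponentsWithStats(m.astype(np.uint8))
    return [(c[i],s[i],l==i) for i in range(1,n) if s[i,4]>=amin]
def hsv(d): return cv2.cvtColor(d["frame"],cv2.COLOR_RGB2HSV)
def axis(views):  # [(d,uv)] -> xy of vertical axis and residuals
    A=[];b=[]
    for d,uv in views:
        v=ray(d,uv)[0]; n=np.array([-v[1],v[0]]); n/=np.linalg.norm(n); A.append(n); b.append(n@d["C"][:2])
    x=np.linalg.lstsq(np.array(A),np.array(b),rcond=None)[0]; return x,np.array(A)@x-b
def height(d,uv,xy):  # height on vertical axis at xy seen at uv
    v=ray(d,uv)[0]; k=v[:2]@(xy-d["C"][:2])/(v[:2]@v[:2]); return d["C"][2]+k*v[2]
E
python3 - <<'E'
from h import *
for n in ("scene","side","wrist"):
    d=cam(n); H=hsv(d); m=(H[...,0]<20)&(H[...,1]>100)&(H[...,2]>40)
    print(n,d["C"].round(3))
    for c,s,_ in blobs(m,25): print("  wood",c.round(1),s)
    m=((H[...,0]>170)|(H[...,0]<4))&(H[...,1]>180)&(H[...,2]>80)
    for c,s,_ in blobs(m,60): print("  red",c.round(1),s)
    m=(H[...,2]<45)
    for c,s,_ in blobs(m,60): print("  dark",c.round(1),s)
E
```

```text
scene [1.276 0.188 0.611]
  wood [131.2 175.8] [125 161  13  32 239]
  wood [219.1 197.3] [213 179  13  40 344]
  wood [416.3 207.5] [407 186  20  46 432]
  wood [313.4 210.1] [309 198  10  27 208]
  wood [269.  222.4] [261 217  16  11 102]
  wood [256.9 266.4] [ 155  240  203   53 4992]
  wood [388.3 269.9] [ 366  255   46   31 1035]
  red [388.4 269.5] [367 255  44  29 957]
  dark [27.5 24.4] [   0    0   62   56 2752]
  dark [351.3  60.9] [278   0 148  78 884]
  dark [403.3   9.2] [383   0  49  16 281]
  dark [517.6  25.6] [ 502    0   32   75 1205]
  dark [543.3  22.1] [528   0  32  63 844]
  dark [240.4  77. ] [ 202   14   78  150 5839]
  dark [436.3  38.8] [428  17  23  46 303]
  dark [549.6  66.2] [531  32  29  63 561]
  dark [226.1 190.5] [221 175  15  28 101]
  dark [133.7 193.1] [126 187  16  11 112]
  dark [185.4 190.9] [171 187  26  10 156]
  dark [411.  227.5] [398 192  27  49 402]
  dark [184.4 203.4] [172 197  26  12 144]
  dark [268.9 204.3] [264 199  10  11  92]
  dark [361.8 230.6] [349 203  29  40 351]
  dark [219.7 218.4] [210 210  21  16 216]
  dark [311.7 225.6]
[... 1949 characters left out ...]
[105 250  10  10  28]
  wood [144.4 279.6] [136 270  18  20 183]
  red [219.6   6.5] [192   0  58  17 721]
  dark [223.9  13.5] [182   0  75  24 463]
  dark [369.2 297.9] [   22     0   538   420 61661]
  dark [123.8  50.7] [  61   27   98   38 1024]
  dark [238.6  64.4] [ 209   35   60   60 2680]
  dark [249.7 133.2] [ 220  104   60   60 2716]
  dark [136.  117.3] [119 106  30  21 354]
  dark [165.1 180.4] [161 172   9  19  94]
  dark [260.1 205.7] [ 232  179   57   54 2393]
  dark [143.5 188.5] [134 180  20  18 279]
  dark [162.  256.7] [139 236  43  47 936]
  dark [272.1 261.5] [ 245  238   54   48 2019]
  dark [119.6 248.5] [110 241  15  21  80]
  dark [ 96.6 267.2] [ 79 249  37  39 502]
```

```bash
python3 - <<'E'
from h import *
D={n:cam(n) for n in ("scene","side","wrist")}
S={"26":[(313.4,210.1),(240.7,192.3)],"34":[(131.2,175.8),(279.9,355.7)],"42":[(219.1,197.3),(273,247)],"50":[(416.3,207.5),(211.7,137.6)]}
top={"26":(313.7,197),"34":(130,160),"42":(218,178),"50":(418,185)}
foot={"26":[(311.7+.8,226),(241.8,209)],"34":[(133.7,193.1),(280.3,372.8)],"42":[(219.7+.8,218.4),(274.6,269.7)],"50":[(412,232),(214,158.1)]}
w={"26":(120,117)}
for k,v in S.items():
    x,r=axis([(D["scene"],v[0]),(D["side"],v[1])])
    print(k,x.round(4),"top",height(D["scene"],top[k],x).round(3),"foot",onz(D["scene"],foot[k][0],.006)[0,:2].round(4),onz(D["side"],foot[k][1],.006)[0,:2].round(4))
for n,c in (("scene",[(269,204)]),("side",[(261,212)])): pass
print("bottle",axis([(D["scene"],(269,210)),(D["side"],(261.5,222))])[0])
for n in D:
    d=D[n];H=hsv(d)
    for c,s,m in blobs(H[...,2]<45,300):
        P=onz(d,c,.013)[0]
        if .6<P[0]<.85 and -.25<P[1]<.3 and s[4]<3000:
            cn=cv2.findContours(m.astype(np.uint8),0,2)[0][0]
            q=cv2.approxPolyDP(cn,6,True)[:,0].astype(float)
            uv=cv2.minAreaRect(cn)
            W=onz(d,cn[:,0].astype(float),.013)[:,:2]
            ra=cv2.minAreaRect((W*1000).astype(np.float32))
            print(n,c.round(),"rect mm",np.round(ra[0],1),np.round(ra[1],1),round(ra[2],1))
print("pad",onz(D["scene"],(388.4,269.5),.014)[0],onz(D["side"],(275.5,154.3),.014)[0])
E
python3 -c "
import cv2
a=cv2.imread('pics/scene0.png')[140:300,90:450];cv2.imwrite('pics/crop1.png',cv2.resize(a,None,fx=2.2,fy=2.2,interpolation=2))"
```

```text
26 [0.4538 0.0836] top 0.068 foot [0.4584 0.0846] [0.4522 0.0754]
34 [ 0.4338 -0.2855] top 0.08 foot [ 0.4368 -0.2842] [ 0.4325 -0.291 ]
42 [ 0.4735 -0.0905] top 0.093 foot [ 0.4773 -0.0884] [ 0.474  -0.0954]
50 [0.4291 0.2648] top 0.105 foot [0.4318 0.2655] [0.4284 0.2577]
bottle [0.47545448 0.00500254]
scene [189. 260.] rect mm [ 613.3 -100.2] [62.  59.7] 7.6
scene [233. 262.] rect mm [600.1 -27.9] [59.3 58.1] 8.8
scene [417. 407.] rect mm [813.9 277.5] [38.  61.7] 13.7
side [353. 254.] rect mm [ 612.8 -102.1] [58.2 57.8] 8.6
wrist [260. 206.] rect mm [599.8 -28.7] [58.4 58.1] 8.6
wrist [272. 261.] rect mm [ 613.5 -100.8] [59.1 59.5] 8.5
pad [0.55819435 0.22840618 0.014     ] [0.55758082 0.22404097 0.014     ]
```

View pics/crop1.png

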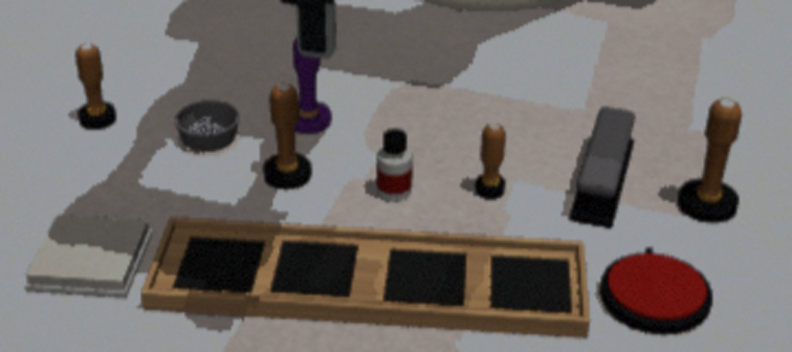

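Run:
```python
from h import *
D={n:cam(n) for n in ("scene","side","wrist")}
for n in D:
    d=D[n];H=hsv(d)
    for c,s,m in blobs(H[...,2]<45,300):
        P=onz(d,c,.013)[0]
        if .5<P[0]<.7 and -.25<P[1]<.3 and s[4]<3000:
            cn=cv2.findContours(m.astype(np.uint8),0,2)[0][0]
            W=onz(d,cn[:,0].astype(float)+0.0,.013)[:,:2]
            ra=cv2.minAreaRect((W*1000).astype(np.float32))
            print(n,c.round(),"rect mm",np.round(ra[0],1),np.round(ra[1],1),round(ra[2],1))
    m=(H[...,0]>125)&(H[...,0]<155)&(H[...,1]>80)&(H[...,2]>30)
    for c,s,_ in blobs(m,40): print(n,"purple",c.round(1),s, onz(d,c,.03)[0])
# wrist-camera check of stamps: project axis tip
d=D["wrist"]
for k,xy,h in (("26",(.4538,.0836),.066),("42",(.4735,-.0905),.09)):
    for z in (0.006,h): 
        p=np.array([[*xy,z]]); print(k,z,cv2.fisheye.projectPoints(p.reshape(1,1,3),np.array(d["rvec"],float),np.array(d["tvec"],float),d["K"],np.zeros(4))[0].ravel().round(1))
print("stapler",onz(D["scene"],[(349,238),(370,240),(361,190),(379,192)],.02)[:,:2].round(3).tolist(), "dish",onz(D["scene"],(184,197),.015)[0].round(3))
```

```text
scene [189. 260.] rect mm [ 613.7 -100.2] [61.2 60.1] 8.5
scene [233. 262.] rect mm [600.2 -27.7] [59.6 57.7] 8.7
scene [283. 266.] rect mm [589.9  56.9] [59.2 57.5] 8.6
scene [331. 269.] rect mm [578.  134.9] [59.  57.8] 8.1
scene [385. 282.] rect mm [577.2 226.7] [80.4 64.3] 87.8
scene purple [230.2 182.8] [224 158  16  43 333] [ 0.38760283 -0.09555852  0.03      ]
side [296. 178.] rect mm [577.2 132.4] [55.1 54.7] 8.9
side [313. 201.] rect mm [588.8  54.2] [55.7 55.7] 8.6
side [332. 229.] rect mm [599.1 -30.1] [56.6 55.6] 8.8
side [353. 255.] rect mm [ 612.5 -102. ] [58.1 58.3] 8.2
side purple [224.4 270.6] [214 245  24  46 557] [ 0.38864634 -0.09722948  0.03      ]
wrist [223.  14.] rect mm [553.5 198.1] [29.5 85.1] 84.9
wrist [238.  65.] rect mm [577.7 133.5] [58.6 58.3] 9.0
wrist [250. 133.] rect mm [589.6  55.5] [58.2 58.6] 8.8
wrist [260. 206.] rect mm [599.8 -28.7] [58.4 58.1] 8.6
wrist [272. 261.] rect mm [ 613.6 -100.8] [59.2 59.5] 8.8
wrist purple [110.7 252.7] [ 97 240  27  29 418] [ 0.4048252  -0.08513867  0.03      ]
wrist purple [ 83.4 276.9] [ 75 264  17  25 185] [ 0.34869233 -0.12494903  0.03      ]
26 0.006 [137.5 114.8]
26 0.066 [113.7 116.6]
42 0.006 [164.8 250.6]
42 0.09 [140.5 282.3]
stapler [[0.497, 0.156], [0.493, 0.192], [0.333, 0.161], [0.332, 0.197]] dish [ 0.438 -0.176  0.015]
```

The four stamps are wood-handled. Scene pixels: 26 mm at (313,210), 34 mm at (131,176), 42 mm at (219,197), 50 mm at (416,207), with measured tops of 68/80/93/105 mm. The purple one at (231,183) is the decoy. The red pad is at the +y end, so the rests in size order are at (578,134), (590,56), (600,-29) and (613,-101) mm. I'll start with the 26 mm stamp.

>>> play_rows(plan=[{"delta_rot":[0,0,0],"slide":[-24,18,12],"claw":0.3},{"delta_rot":[0,0,0],"slide":[-24,18,12],"claw":0.3},{"delta_rot":[0,0,0],"slide":[-24,18,12],"claw":0.3},{"delta_rot":[0,0,0],"slide":[-24,18,12],"claw":0.3},{"delta_rot":[0,0,0],"slide":[-24,18,12],"claw":0.3},{"delta_rot":[0,0,0],"slide":[-24,18,12],"claw":0.3},{"delta_rot":[0,0,0],"slide":[-24,18,12],"claw":0.3},{"delta_rot":[0,0,0],"slide":[-2,0,0],"claw":0.3}], grip_force=30)

```text
time_s: 1.6
ee_pos: [0.4529, 0.0845, 0.1185]
ee_rot: [0.707, -0.001, -0.001, -0.707]
contact_force: [0.6, -1.0, 0.8]
grip_width: 0.0557
```

Run:
```python
from h import *
d=cam("wrist","w1"); s=ctrl.get_state(); print(s["ee_pos"],s["grip_width"],s["time_s"])
H=hsv(d);m=(H[...,0]<20)&(H[...,1]>100)&(H[...,2]>40)
for c,s,_ in blobs(m,40): print(c.round(1),s)
for z in (.006,.047,.066): print(cv2.fisheye.projectPoints(np.array([[[.4538,.0836,z]]]),np.array(d["rvec"],float),np.array(d["tvec"],float),d["K"],np.zeros(4))[0].ravel().round(1))
```

```text
[0.45429241 0.08419778 0.11916119] 0.05529066176489723 1.65
[420.9  39.4] [ 377    0   88   84 5987]
[437.2 202. ] [ 379  104  110  237 8131]
[283.6 233.8] [269 211  29  48 917]
[450.6 286.9] [442 275  17  26 258]
[428. 293.] [418 280  17  27 227]
[317.1 298.7] [309 290  17  20 168]
[400.1 390.2] [386 364  43  48 885]
[282.7 216. ]
[282.6 235.4]
[282.6 246.9]
```

View pics/w1.png

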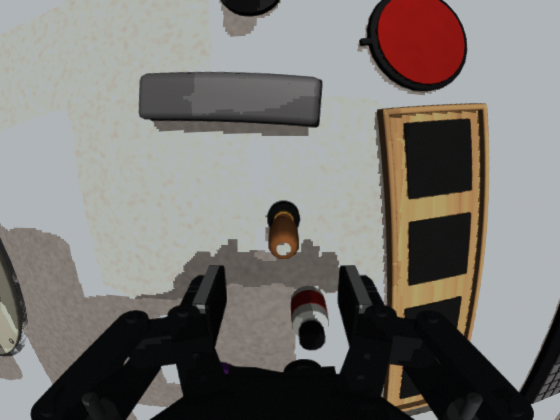

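>>> play_rows(plan=[{"delta_rot":[0,0,0],"slide":[0,19,-1],"claw":0.3},{"delta_rot":[0,0,0],"slide":[0,19,0],"claw":0.3},{"delta_rot":[0,0,0],"slide":[0,19,0],"claw":0.3},{"delta_rot":[0,0,0],"slide":[0,20,0],"claw":0.3},{"delta_rot":[0,0,0],"slide":[0,0,0],"claw":0.3}])

```text
time_s: 2.28
ee_pos: [0.4557, 0.0827, 0.0419]
ee_rot: [0.707, -0.0, -0.0, -0.707]
contact_force: [-0.3, -0.5, 0.7]
grip_width: 0.0554
```

Run:
```python
from h import *
d=cam("wrist","w2"); s=ctrl.get_state(); print(s["ee_pos"],s["grip_width"],s["time_s"],s["contact_force"])
a=cam("side","s2")["frame"][120:260,160:340,::-1]; cv2.imwrite("pics/s2c.png",cv2.resize(a,None,fx=3,fy=3,interpolation=2))
```

```text
[0.4558201  0.08275475 0.0424955 ] 0.05550598617787621 2.325 [ 0.18085489 -0.98048965  0.53753007]
```

View pics/w2.png

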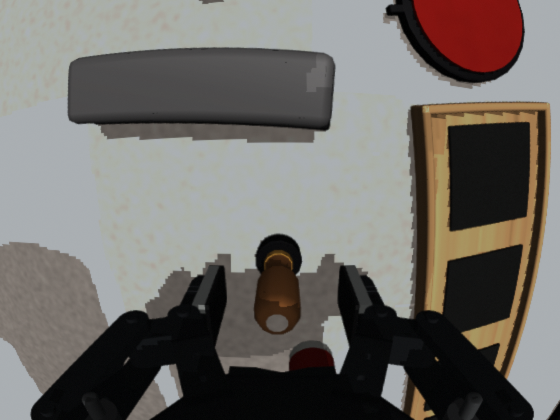

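View pics/s2c.png

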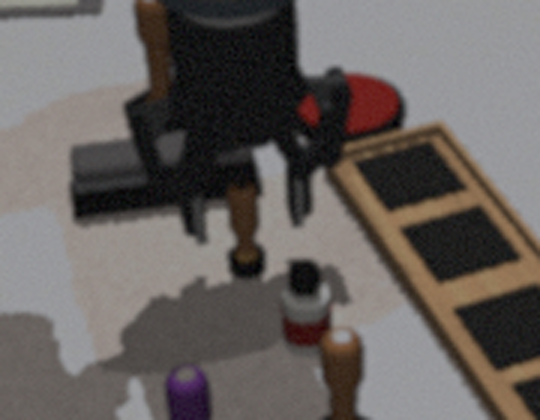

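The wrist view shows the stamp between the pads, tip at (277,323), about 1.5 mm off the jaw centre at column 282. I'll shift and close.

>>> play_rows(plan=[{"delta_rot":[0,0,0],"slide":[-1.5,0,0],"claw":0.3},{"delta_rot":[0,0,0],"slide":[0,0,0],"claw":-0.2},{"delta_rot":[0,0,0],"slide":[0,0,0],"claw":-0.7},{"delta_rot":[0,0,0],"slide":[0,0,0],"claw":-0.7},{"delta_rot":[0,0,0],"slide":[0,0,0],"claw":-0.7}])

```text
time_s: 3.0
ee_pos: [0.4537, 0.083, 0.0427]
ee_rot: [-0.707, -0.0, -0.0, 0.707]
contact_force: [-2.2, -0.1, 8.5]
grip_width: 0.0187
```

>>> play_rows(plan=[{"delta_rot":[0,0,0],"slide":[0,-5,0],"claw":-1},{"delta_rot":[0,0,0],"slide":[0,-15,0],"claw":-1},{"delta_rot":[0,0,0],"slide":[0,-20,0],"claw":-1},{"delta_rot":[0,0,0],"slide":[0,-20,0],"claw":-1},{"delta_rot":[0,0,0],"slide":[0,0,0],"claw":-1}])

```text
time_s: 3.62
ee_pos: [0.4542, 0.0831, 0.1035]
ee_rot: [-0.707, -0.001, -0.001, 0.707]
contact_force: [-0.1, -0.4, -0.3]
grip_width: 0.0189
```

Run:
```python
from h import *
d=cam("wrist","w3"); s=ctrl.get_state(); print(s["ee_pos"],s["grip_width"],s["time_s"],s["contact_force"])
cv2.imwrite("pics/w3c.png",cv2.resize(d["frame"][180:360,160:420,::-1],None,fx=3,fy=3,interpolation=2))
```

```text
[0.45378444 0.08304752 0.10266705] 0.01926326389564898 3.675 [-0.76160929 -0.15180352 -0.9766465 ]
```

View pics/w3c.png

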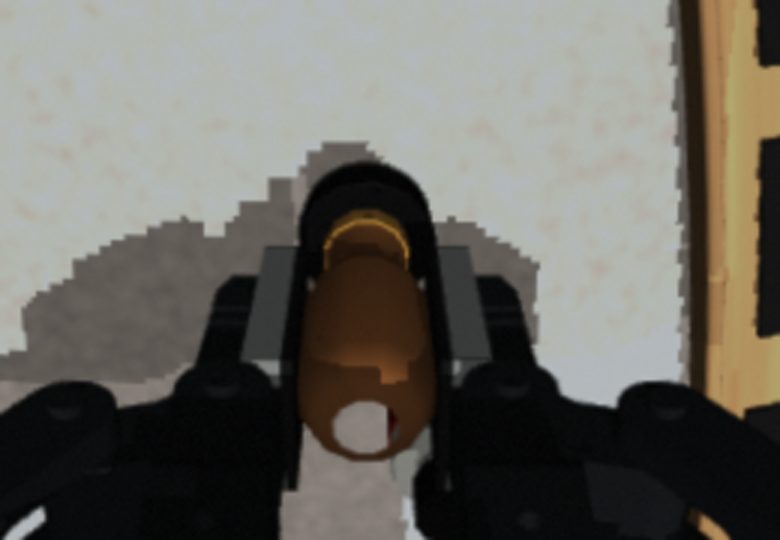

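```bash
cat >> h.py <<'E'
def proj(d,p):
    p=np.array(p,float).reshape(-1,1,3); r=np.array(d["rvec"],float); t=np.array(d["tvec"],float)
    f=cv2.fisheye.projectPoints(p,r,t,d["K"],np.zeros(4)) if d["n"]=="wrist" else cv2.projectPoints(p,r,t,d["K"],None)
    return f[0].reshape(-1,2).round(1)
E
python3 - <<'E'
from h import *
d=cam("wrist"); p=ctrl.get_state()["ee_pos"]; zb=p[2]-.042
for y in (-3,0,3): print(y,proj(d,[[p[0],p[1]+y/1000+.013,zb+.011],[p[0],p[1]+y/1000+.013,zb],[p[0],p[1]+y/1000,zb+.066]]).tolist())
E
```

```text
-3 [[279.9, 244.2], [280.0, 236.5], [279.4, 327.1]]
0 [[279.9, 239.0], [280.0, 231.6], [279.4, 321.2]]
3 [[279.9, 233.8], [280.0, 226.6], [279.4, 315.2]]
```

>>> play_rows(plan=[{"delta_rot":[0,0,0],"slide":[15,0,6],"claw":-1},{"delta_rot":[0,0,0],"slide":[25,0,10],"claw":-1},{"delta_rot":[0,0,0],"slide":[25,0,11],"claw":-1},{"delta_rot":[0,0,0],"slide":[25,0,11],"claw":-1},{"delta_rot":[0,0,0],"slide":[20,0,8],"claw":-1},{"delta_rot":[0,0,0],"slide":[14,0,5],"claw":-1},{"delta_rot":[0,0,0],"slide":[0,0,0],"claw":-1}])

```text
time_s: 4.6
ee_pos: [0.5777, 0.1342, 0.1012]
ee_rot: [0.707, -0.0, -0.0, -0.707]
contact_force: [-0.4, 1.4, -0.6]
grip_width: 0.0193
```

Run:
```python
from h import *
d=cam("wrist","w4"); s=ctrl.get_state(); print(s["ee_pos"],s["grip_width"],s["time_s"],s["contact_force"])
```

```text
[0.57686834 0.13391059 0.10125015] 0.019408375508794314 4.65 [ 0.43647276 -0.36412113 -0.47320062]
```

View pics/w4.png

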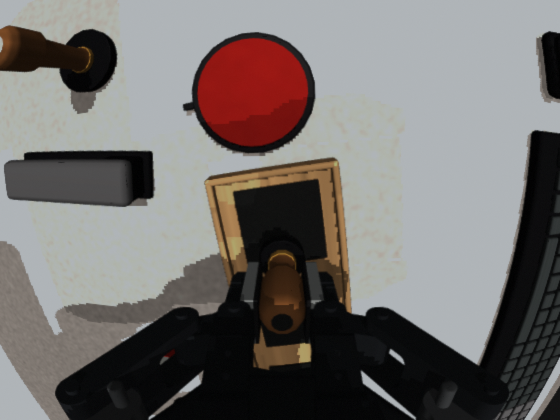

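>>> play_rows(plan=[{"delta_rot":[0,0,0],"slide":[0.5,14,0],"claw":-1},{"delta_rot":[0,0,0],"slide":[0,14,0],"claw":-1},{"delta_rot":[0,0,0],"slide":[0,10,0],"claw":-1},{"delta_rot":[0,0,0],"slide":[0,5,0],"claw":-1},{"delta_rot":[0,0,0],"slide":[0,1,0],"claw":-1},{"delta_rot":[0,0,0],"slide":[0,0,0],"claw":-1}])

```text
time_s: 5.4
ee_pos: [0.5782, 0.134, 0.0585]
ee_rot: [-0.707, -0.0, -0.0, 0.707]
contact_force: [0.3, 0.2, 0.7]
grip_width: 0.0191
```

>>> play_rows(plan=[{"delta_rot":[0,0,0],"slide":[0,1.5,0],"claw":-1},{"delta_rot":[0,0,0],"slide":[0,1,0],"claw":-1},{"delta_rot":[0,0,0],"slide":[0,0,0],"claw":-1}])

```text
time_s: 5.78
ee_pos: [0.578, 0.134, 0.0558]
ee_rot: [-0.707, -0.0, -0.0, 0.707]
contact_force: [-1.3, -0.4, -0.6]
grip_width: 0.0195
```

>>> play_rows(plan=[{"delta_rot":[0,0,0],"slide":[0,0.7,0],"claw":-1},{"delta_rot":[0,0,0],"slide":[0,0,0],"claw":-1}])

```text
time_s: 6.02
ee_pos: [0.5781, 0.134, 0.0557]
ee_rot: [-0.707, -0.0, -0.0, 0.707]
contact_force: [-2.4, 0.2, 10.3]
grip_width: 0.0192
```

>>> play_rows(plan=[{"delta_rot":[0,0,0],"slide":[0,0,0],"claw":-0.45},{"delta_rot":[0,0,0],"slide":[0,0,0],"claw":-0.3},{"delta_rot":[0,0,0],"slide":[0,0,0],"claw":0.2},{"delta_rot":[0,0,0],"slide":[0,0,0],"claw":0.2},{"delta_rot":[0,0,0],"slide":[0,-15,0],"claw":0.2},{"delta_rot":[0,0,0],"slide":[0,-25,0],"claw":0.2},{"delta_rot":[0,0,0],"slide":[0,-30,0],"claw":0.2},{"delta_rot":[0,0,0],"slide":[0,0,0],"claw":0.2}])

```text
time_s: 7.02
ee_pos: [0.5794, 0.1342, 0.1281]
ee_rot: [-0.707, -0.002, -0.002, 0.707]
contact_force: [0.4, 0.4, 0.1]
grip_width: 0.0512
```

Run:
```python
from h import *
d=cam("wrist","w5"); s=ctrl.get_state(); print(s["ee_pos"],s["grip_width"],s["time_s"],s["contact_force"])
```

```text
[0.57866312 0.13407968 0.12671095] 0.05126069957995707 7.075 [ 0.08419785  0.59342408 -0.86409368]
```

View pics/w5.png

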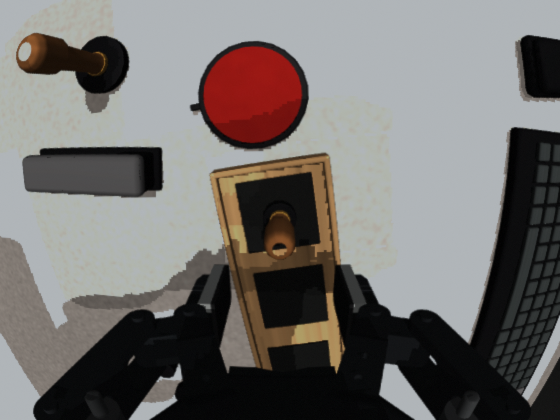

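>>> play_rows(plan=[{"delta_rot":[0,0,0],"slide":[-10,-12,8],"claw":0.3},{"delta_rot":[0,0,0],"slide":[-22,-12,20],"claw":0.3},{"delta_rot":[0,0,0],"slide":[-25,-6,22],"claw":0.3},{"delta_rot":[0,0,0],"slide":[-25,0,22],"claw":0.3},{"delta_rot":[0,0,0],"slide":[-25,0,22],"claw":0.3},{"delta_rot":[0,0,0],"slide":[-25,0,22],"claw":0.3},{"delta_rot":[0,0,0],"slide":[-17,0,14],"claw":0.3},{"delta_rot":[0,0,0],"slide":[0,0,0],"claw":0.3}])

```text
time_s: 8.07
ee_pos: [0.4272, 0.2647, 0.1552]
ee_rot: [0.707, 0.0, -0.001, -0.707]
contact_force: [-0.2, -0.4, 0.4]
grip_width: 0.0556
```

```bash
cat > chk.py <<'E'
import sys
from h import *
# usage: chk.py name x y height
n,x,y,h=sys.argv[1],*map(float,sys.argv[2:5])
d=cam("wrist",n); s=ctrl.get_state(); print(s["ee_pos"].round(4),s["grip_width"],s["time_s"],s["contact_force"].round(1))
print("pred tip, foot(z.011) centre",proj(d,[[x,y,h],[x,y,.011]]).tolist(), "1mm x,y at tip",proj(d,[[x+.005,y,h],[x,y+.005,h]]).tolist())
E
python3 chk.py w6 .4296 .264 .102
```

```text
[0.4282 0.2643 0.1552] 0.05517114425310705 8.125 [ 0.5 -0.4  0.5]
pred tip, foot(z.011) centre [[284.9, 246.2], [284.1, 204.3]] 1mm x,y at tip [[293.1, 246.2], [284.9, 238.6]]
```

View pics/w6.png

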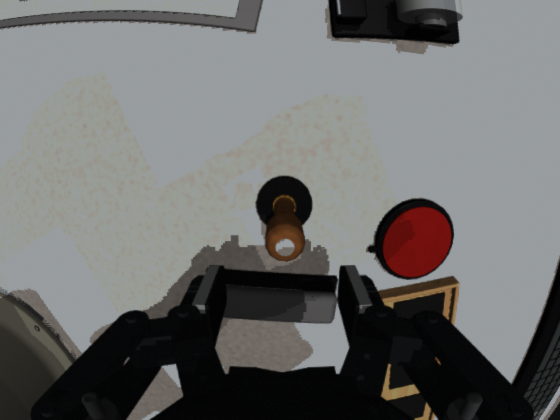

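Foot (284,204) and tip (286,246) match the prediction for (0.4296, 0.264). Descending and gripping.

>>> play_rows(plan=[{"delta_rot":[0,0,0],"slide":[1.5,19,0],"claw":0.3},{"delta_rot":[0,0,0],"slide":[0,19,0],"claw":0.3},{"delta_rot":[0,0,0],"slide":[0,19,0],"claw":0.3},{"delta_rot":[0,0,0],"slide":[0,20,0],"claw":0.3},{"delta_rot":[0,0,0],"slide":[0,0,0],"claw":0.3},{"delta_rot":[0,0,0],"slide":[0,0,0],"claw":0.3}])

```text
time_s: 8.88
ee_pos: [0.431, 0.2638, 0.0786]
ee_rot: [-0.707, 0.0, -0.0, 0.707]
contact_force: [-0.4, 0.1, -0.5]
grip_width: 0.0553
```

>>> play_rows(plan=[{"delta_rot":[0,0,0],"slide":[0,0,0],"claw":-0.1},{"delta_rot":[0,0,0],"slide":[0,0,0],"claw":-0.7},{"delta_rot":[0,0,0],"slide":[0,0,0],"claw":-1},{"delta_rot":[0,0,0],"slide":[0,0,0],"claw":-1}], grip_force=30)

```text
time_s: 9.38
ee_pos: [0.4308, 0.2642, 0.0785]
ee_rot: [-0.707, -0.0, -0.0, 0.707]
contact_force: [-0.3, 0.3, 7.1]
grip_width: 0.0248
```

>>> play_rows(plan=[{"delta_rot":[0,0,0],"slide":[0,-5,0],"claw":-1},{"delta_rot":[0,0,0],"slide":[0,-15,0],"claw":-1},{"delta_rot":[0,0,0],"slide":[0,-25,0],"claw":-1},{"delta_rot":[0,0,0],"slide":[0,-30,0],"claw":-1},{"delta_rot":[0,0,0],"slide":[0,-25,0],"claw":-1},{"delta_rot":[0,0,0],"slide":[0,-10,0],"claw":-1},{"delta_rot":[0,0,0],"slide":[0,0,0],"claw":-1}])

```text
time_s: 10.25
ee_pos: [0.4306, 0.2641, 0.1886]
ee_rot: [-0.707, -0.0, -0.0, 0.707]
contact_force: [0.3, -0.3, -1.1]
grip_width: 0.0249
```

Run:
```python
from h import *
d=cam("wrist","w7"); s=ctrl.get_state(); p=s["ee_pos"]; print(p,s["grip_width"],s["time_s"],s["contact_force"])
zb=p[2]-.078
for y in (-3,0,3): print(y,proj(d,[[p[0],p[1]+y/1000+.025,zb+.0],[p[0],p[1]+y/1000,zb+.102],[p[0]-.025,p[1]+y/1000,zb],[p[0]+.025,p[1]+y/1000,zb]]).tolist())
cv2.imwrite("pics/w7c.png",cv2.resize(d["frame"][160:360,150:410,::-1],None,fx=3,fy=3,interpolation=2))
```

```text
[0.43029789 0.26389721 0.1878546 ] 0.02519484279945698 10.3 [-0.71150586  0.64643598 -1.51533833]
-3 [[280.3, 199.4], [279.5, 327.0], [244.0, 234.5], [316.6, 234.6]]
0 [[280.3, 195.1], [279.4, 321.1], [243.9, 230.4], [316.8, 230.5]]
3 [[280.3, 190.6], [279.4, 315.1], [243.7, 226.3], [316.9, 226.4]]
```

View pics/w7c.png

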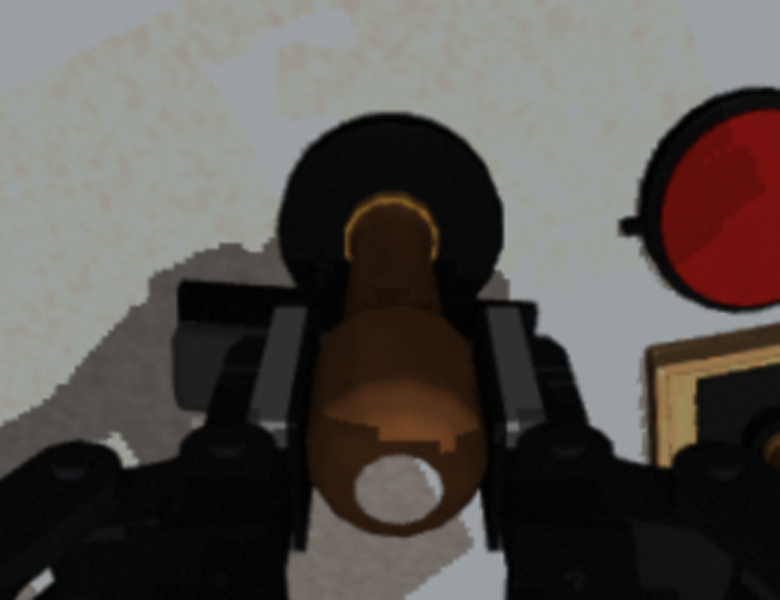

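>>> play_rows(plan=[{"delta_rot":[0,0,0],"slide":[10,0,-20],"claw":-1},{"delta_rot":[0,0,0],"slide":[20,0,-40],"claw":-1},{"delta_rot":[0,0,0],"slide":[25,0,-50],"claw":-1},{"delta_rot":[0,0,0],"slide":[25,0,-50],"claw":-1},{"delta_rot":[0,0,0],"slide":[25,0,-50],"claw":-1},{"delta_rot":[0,0,0],"slide":[25,0,-50],"claw":-1},{"delta_rot":[0,0,0],"slide":[25,0,-50],"claw":-1},{"delta_rot":[0,0,0],"slide":[18,0,-36],"claw":-1}])

```text
time_s: 11.3
ee_pos: [0.6038, -0.0843, 0.1866]
ee_rot: [-0.707, 0.001, 0.0, 0.707]
contact_force: [0.4, -0.3, -0.7]
grip_width: 0.0248
```

>>> play_rows(plan=[{"delta_rot":[0,0,0],"slide":[10,0,-18],"claw":-1},{"delta_rot":[0,0,0],"slide":[0,0,0],"claw":-1},{"delta_rot":[0,0,0],"slide":[0,0,0],"claw":-1}])

```text
time_s: 11.68
ee_pos: [0.6128, -0.0988, 0.1876]
ee_rot: [-0.707, 0.0, 0.001, 0.707]
contact_force: [-0.0, 0.4, -1.1]
grip_width: 0.0255
```

>>> play_rows(plan=[{"delta_rot":[0,0,0],"slide":[0.5,15,-1.5],"claw":-1},{"delta_rot":[0,0,0],"slide":[0,25,0],"claw":-1},{"delta_rot":[0,0,0],"slide":[0,25,0],"claw":-1},{"delta_rot":[0,0,0],"slide":[0,15,0],"claw":-1},{"delta_rot":[0,0,0],"slide":[0,10,0],"claw":-1},{"delta_rot":[0,0,0],"slide":[0,3,0],"claw":-1},{"delta_rot":[0,0,0],"slide":[0,0,0],"claw":-1}])

```text
time_s: 12.55
ee_pos: [0.6142, -0.1015, 0.0954]
ee_rot: [0.707, 0.0, 0.0, -0.707]
contact_force: [0.1, 1.5, -0.5]
grip_width: 0.025
```

Run:
```python
from h import *
s=ctrl.get_state(); print(s["ee_pos"],s["time_s"])
d=cam("wrist","w8")
a=cam("scene")["frame"][150:310,130:400,::-1]; b=cam("side")["frame"][130:310,220:420,::-1]
cv2.imwrite("pics/w8c.png",np.vstack([cv2.resize(d["frame"][140:340,180:400,::-1],(400,364)) , ]))
c=np.zeros((600,800,3),np.uint8); x=cv2.resize(d["frame"][150:350,160:420,::-1],(400,308)); c[:308,:400]=x
x=cv2.resize(a,(400,237)); c[:237,400:]=x; x=cv2.resize(b,(322,290)); c[308:598,:322]=x; cv2.imwrite("pics/w8c.png",c)
```

```text
[ 0.61423551 -0.10152726  0.09541356] 12.55
```

View pics/w8c.png

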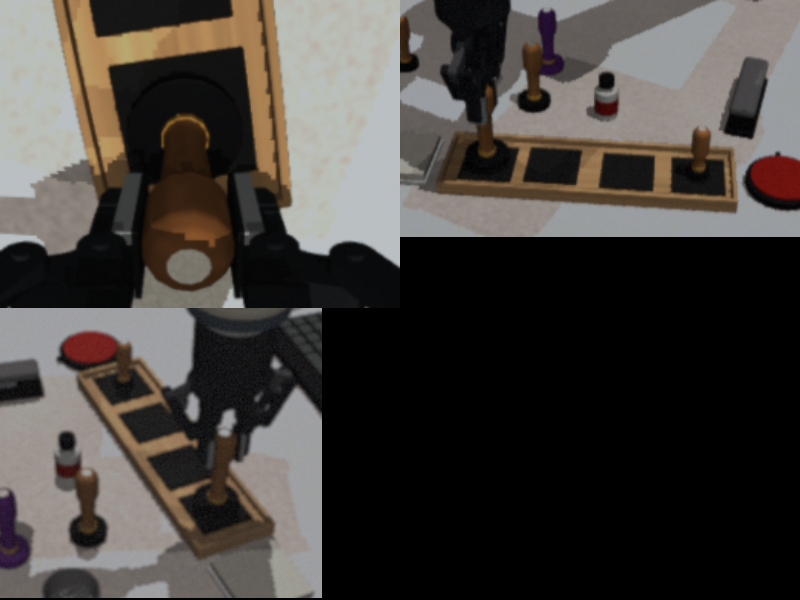

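>>> play_rows(plan=[{"delta_rot":[0,0,0],"slide":[-0.5,2,1],"claw":-1},{"delta_rot":[0,0,0],"slide":[0,1,0],"claw":-1},{"delta_rot":[0,0,0],"slide":[0,0,0],"claw":-1}])

```text
time_s: 13.08
ee_pos: [0.6134, -0.1005, 0.092]
ee_rot: [-0.707, 0.0, 0.0, 0.707]
contact_force: [0.5, 0.9, -1.1]
grip_width: 0.0253
```

>>> play_rows(plan=[{"delta_rot":[0,0,0],"slide":[0,0.8,0],"claw":-1},{"delta_rot":[0,0,0],"slide":[0,0,0],"claw":-1}])

```text
time_s: 13.32
ee_pos: [0.6136, -0.1006, 0.0916]
ee_rot: [0.707, 0.0, 0.0, -0.707]
contact_force: [-0.9, 0.6, 4.1]
grip_width: 0.0251
```

Contact is 4 N. Releasing and retreating.

>>> play_rows(plan=[{"delta_rot":[0,0,0],"slide":[0,0,0],"claw":-0.3},{"delta_rot":[0,0,0],"slide":[0,0,0],"claw":-0.15},{"delta_rot":[0,0,0],"slide":[0,0,0],"claw":0.3},{"delta_rot":[0,0,0],"slide":[0,0,0],"claw":0.3},{"delta_rot":[0,0,0],"slide":[0,-15,0],"claw":0.3},{"delta_rot":[0,0,0],"slide":[0,-25,0],"claw":0.3},{"delta_rot":[0,0,0],"slide":[0,-25,0],"claw":0.3},{"delta_rot":[0,0,0],"slide":[0,-5,0],"claw":0.3}])

```text
time_s: 14.32
ee_pos: [0.6145, -0.1007, 0.1638]
ee_rot: [0.707, 0.001, 0.001, -0.707]
contact_force: [1.0, 0.1, -0.2]
grip_width: 0.0555
```

```bash
python3 chk.py w9 .4735 -.0915 .09
```

```text
[ 0.6142 -0.1007  0.1632] 0.05559105425917962 14.375 [0.2 0.3 0.1]
pred tip, foot(z.011) centre [[91.4, 219.2], [133.4, 192.5]] 1mm x,y at tip [[96.7, 219.3], [90.3, 212.8]]
```

View pics/w9.png

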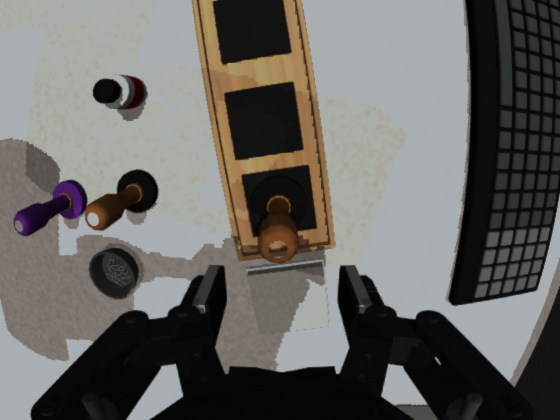

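>>> play_rows(plan=[{"delta_rot":[0,0,0],"slide":[-15,0,1],"claw":0.3},{"delta_rot":[0,0,0],"slide":[-30,0,2],"claw":0.3},{"delta_rot":[0,0,0],"slide":[-35,0,2],"claw":0.3},{"delta_rot":[0,0,0],"slide":[-30,0,2],"claw":0.3},{"delta_rot":[0,0,0],"slide":[-20,4,2],"claw":0.3},{"delta_rot":[0,0,0],"slide":[-8,4,1],"claw":0.3},{"delta_rot":[0,0,0],"slide":[0,0,0],"claw":0.3}])

```text
time_s: 15.25
ee_pos: [0.4754, -0.0905, 0.1529]
ee_rot: [-0.707, 0.0, 0.0, 0.707]
contact_force: [0.1, -0.2, -0.4]
grip_width: 0.0552
```

```bash
python3 chk.py w10 .476 -.091 .09
```

```text
[ 0.4761 -0.0906  0.1531] 0.055896475719114505 15.3 [ 1.2 -0.7  0.4]
pred tip, foot(z.011) centre [[281.9, 239.9], [281.9, 205.0]] 1mm x,y at tip [[289.7, 239.9], [281.9, 232.6]]
```

View pics/w10.png

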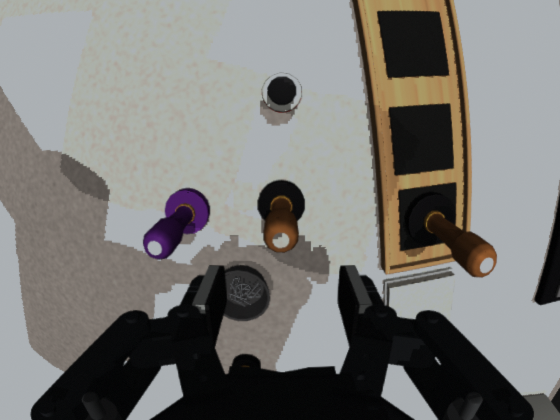

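Stamp 42's foot (281,203) and tip (281,239) line up. The purple decoy at (187,210) is clear of the fingers.

>>> play_rows(plan=[{"delta_rot":[0,0,0],"slide":[0,20,0.5],"claw":0.3},{"delta_rot":[0,0,0],"slide":[0,22,0],"claw":0.3},{"delta_rot":[0,0,0],"slide":[0,22,0],"claw":0.3},{"delta_rot":[0,0,0],"slide":[0,15,0],"claw":0.3},{"delta_rot":[0,0,0],"slide":[0,8,0],"claw":0.3},{"delta_rot":[0,0,0],"slide":[0,0,0],"claw":0.3}])

```text
time_s: 16.05
ee_pos: [0.4758, -0.09, 0.066]
ee_rot: [-0.707, 0.0, 0.0, 0.707]
contact_force: [0.5, 0.6, 1.3]
grip_width: 0.0559
```

>>> play_rows(plan=[{"delta_rot":[0,0,0],"slide":[0,0,0],"claw":-0.1},{"delta_rot":[0,0,0],"slide":[0,0,0],"claw":-0.7},{"delta_rot":[0,0,0],"slide":[0,0,0],"claw":-1},{"delta_rot":[0,0,0],"slide":[0,0,0],"claw":-1}])

```text
time_s: 16.55
ee_pos: [0.4758, -0.0901, 0.0667]
ee_rot: [0.707, 0.0, 0.0, -0.707]
contact_force: [-0.9, 0.7, 7.2]
grip_width: 0.0229
```

>>> play_rows(plan=[{"delta_rot":[0,0,0],"slide":[0,-5,0],"claw":-1},{"delta_rot":[0,0,0],"slide":[0,-15,0],"claw":-1},{"delta_rot":[0,0,0],"slide":[0,-25,0],"claw":-1},{"delta_rot":[0,0,0],"slide":[0,-20,0],"claw":-1},{"delta_rot":[0,0,0],"slide":[0,-10,0],"claw":-1},{"delta_rot":[0,0,0],"slide":[0,0,0],"claw":-1}])

```text
time_s: 17.3
ee_pos: [0.4757, -0.09, 0.1416]
ee_rot: [0.707, 0.0, 0.0, -0.707]
contact_force: [-0.1, -0.2, -0.9]
grip_width: 0.0232
```

```bash
cat > held.py <<'E'
import sys
from h import *
n,g,h,r=sys.argv[1],*map(float,sys.argv[2:5])
d=cam("wrist",n); s=ctrl.get_state(); p=s["ee_pos"]; print(p,s["grip_width"],s["time_s"],s["contact_force"])
zb=p[2]-g
for y in (-3,0,3): print(y,"foot far edge, tip",proj(d,[[p[0],p[1]+y/1000+r,zb],[p[0],p[1]+y/1000,zb+h]]).tolist())
cv2.imwrite(f"pics/{n}c.png",cv2.resize(d["frame"][160:360,150:410,::-1],None,fx=3,fy=3,interpolation=2))
E
python3 held.py w11 .066 .09 .021
```

```text
[ 0.47536628 -0.08994441  0.14107767] 0.022782170758889057 17.35 [ 0.05345975 -0.16414315 -0.34571236]
-3 foot far edge, tip [[280.3, 210.2], [279.5, 326.7]]
0 foot far edge, tip [[280.3, 205.6], [279.5, 320.9]]
3 foot far edge, tip [[280.3, 201.0], [279.5, 314.9]]
```

View pics/w11c.png

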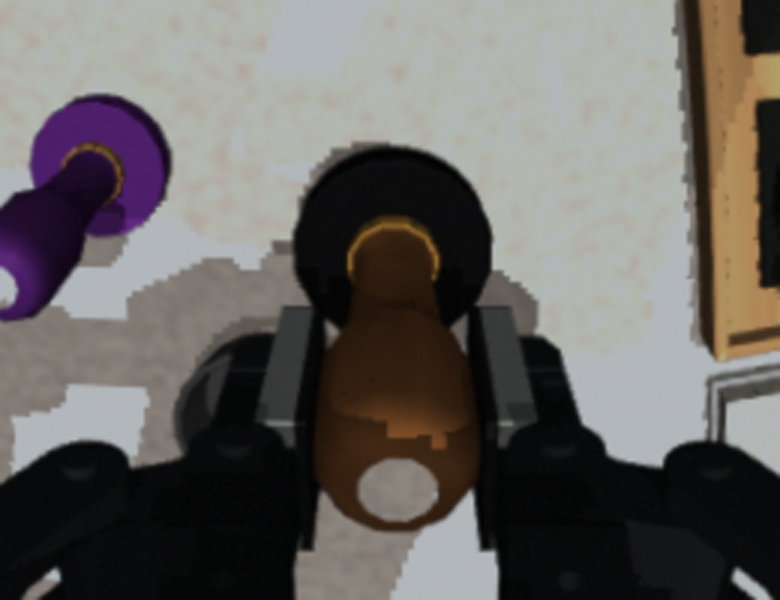

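>>> play_rows(plan=[{"delta_rot":[0,0,0],"slide":[12,0,6],"claw":-1},{"delta_rot":[0,0,0],"slide":[24,0,12],"claw":-1},{"delta_rot":[0,0,0],"slide":[28,0,14],"claw":-1},{"delta_rot":[0,0,0],"slide":[28,0,14],"claw":-1},{"delta_rot":[0,0,0],"slide":[20,0,10],"claw":-1},{"delta_rot":[0,0,0],"slide":[12.5,0,6],"claw":-1},{"delta_rot":[0,0,0],"slide":[0,0,0],"claw":-1},{"delta_rot":[0,0,0],"slide":[0,0,0],"claw":-1}])

```text
time_s: 18.35
ee_pos: [0.5992, -0.0282, 0.141]
ee_rot: [-0.707, 0.0, 0.0, 0.707]
contact_force: [-0.7, -0.5, -2.3]
grip_width: 0.0234
```

>>> play_rows(plan=[{"delta_rot":[0,0,0],"slide":[0,15,0],"claw":-1},{"delta_rot":[0,0,0],"slide":[0,20,0],"claw":-1},{"delta_rot":[0,0,0],"slide":[0,15,0],"claw":-1},{"delta_rot":[0,0,0],"slide":[0,8,0],"claw":-1},{"delta_rot":[0,0,0],"slide":[0,0,0],"claw":-1},{"delta_rot":[0,0,0],"slide":[0,0,0],"claw":-1}])

```text
time_s: 19.1
ee_pos: [0.6003, -0.0281, 0.0837]
ee_rot: [0.707, 0.0, 0.0, -0.707]
contact_force: [0.7, 0.1, -0.8]
grip_width: 0.0231
```

```bash
python3 held.py w12 .066 .09 .021
```

```text
[ 0.60035544 -0.02803521  0.08382659] 0.023063196979977288 19.15 [-0.00992089  0.03196662  0.06394775]
-3 foot far edge, tip [[280.8, 210.7], [280.4, 327.9]]
0 foot far edge, tip [[280.8, 206.1], [280.4, 322.0]]
3 foot far edge, tip [[280.8, 201.5], [280.4, 316.0]]
```

View pics/w12c.png

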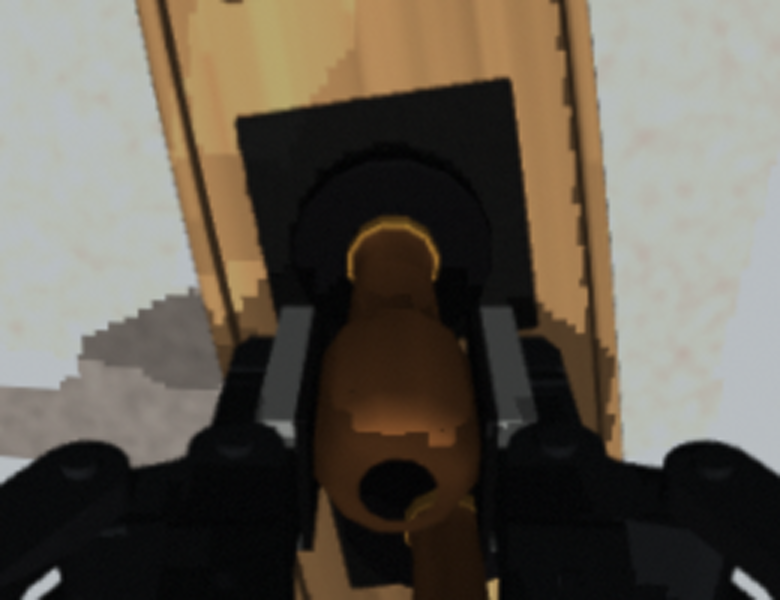

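>>> play_rows(plan=[{"delta_rot":[0,0,0],"slide":[0,2.5,0],"claw":-1},{"delta_rot":[0,0,0],"slide":[0,1,0],"claw":-1},{"delta_rot":[0,0,0],"slide":[0,0,0],"claw":-1}])

```text
time_s: 19.52
ee_pos: [0.6, -0.028, 0.0798]
ee_rot: [0.707, 0.0, 0.0, -0.707]
contact_force: [0.5, -0.1, -1.2]
grip_width: 0.0228
```

>>> play_rows(plan=[{"delta_rot":[0,0,0],"slide":[0,0.8,0],"claw":-1},{"delta_rot":[0,0,0],"slide":[0,0,0],"claw":-1}])

```text
time_s: 19.77
ee_pos: [0.6001, -0.028, 0.0797]
ee_rot: [0.707, 0.0, 0.0, -0.707]
contact_force: [-4.9, 1.1, 12.6]
grip_width: 0.0229
```

>>> play_rows(plan=[{"delta_rot":[0,0,0],"slide":[0,0,0],"claw":-0.35},{"delta_rot":[0,0,0],"slide":[0,0,0],"claw":-0.2},{"delta_rot":[0,0,0],"slide":[0,0,0],"claw":0.3},{"delta_rot":[0,0,0],"slide":[0,0,0],"claw":0.3},{"delta_rot":[0,0,0],"slide":[0,-15,0],"claw":0.3},{"delta_rot":[0,0,0],"slide":[0,-30,0],"claw":0.3},{"delta_rot":[0,0,0],"slide":[0,-30,0],"claw":0.3},{"delta_rot":[0,0,0],"slide":[0,-10,0],"claw":0.3}])

```text
time_s: 20.78
ee_pos: [0.6009, -0.0281, 0.1666]
ee_rot: [0.707, 0.001, 0.001, -0.707]
contact_force: [-1.1, -0.1, -0.1]
grip_width: 0.0556
```

>>> play_rows(plan=[{"delta_rot":[0,0,0],"slide":[-14,0,-22],"claw":0.3},{"delta_rot":[0,0,0],"slide":[-26,0,-40],"claw":0.3},{"delta_rot":[0,0,0],"slide":[-30,0,-46],"claw":0.3},{"delta_rot":[0,0,0],"slide":[-30,0,-46],"claw":0.3},{"delta_rot":[0,0,0],"slide":[-30,8,-46],"claw":0.3},{"delta_rot":[0,0,0],"slide":[-22,10,-36],"claw":0.3},{"delta_rot":[0,0,0],"slide":[-14,7,-22],"claw":0.3},{"delta_rot":[0,0,0],"slide":[0,0,0],"claw":0.3}])

```text
time_s: 21.78
ee_pos: [0.4329, -0.287, 0.1385]
ee_rot: [-0.707, 0.001, -0.001, 0.707]
contact_force: [-0.9, 0.0, 0.5]
grip_width: 0.0558
```

```bash
python3 chk.py w13 .434 -.2865 .078
```

```text
[ 0.4336 -0.2862  0.1388] 0.05530004767950444 21.825 [0.9 0.5 0. ]
pred tip, foot(z.011) centre [[282.7, 239.8], [282.6, 208.7]] 1mm x,y at tip [[290.7, 239.8], [282.7, 232.4]]
```

View pics/w13.png

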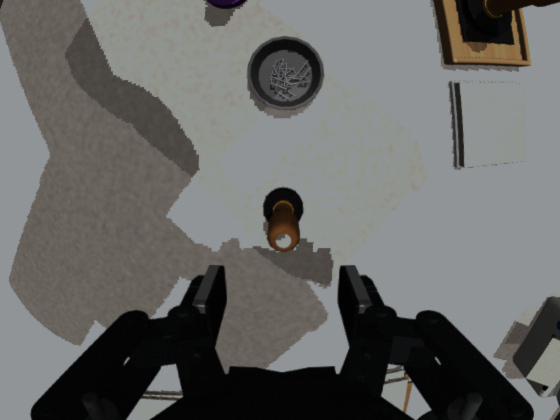

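Stamp 34's foot (283,207) and tip (284,240) match. Gripping it.

>>> play_rows(plan=[{"delta_rot":[0,0,0],"slide":[1,20,0.5],"claw":0.3},{"delta_rot":[0,0,0],"slide":[0,22,0],"claw":0.3},{"delta_rot":[0,0,0],"slide":[0,20,0],"claw":0.3},{"delta_rot":[0,0,0],"slide":[0,15,0],"claw":0.3},{"delta_rot":[0,0,0],"slide":[0,8,0],"claw":0.3},{"delta_rot":[0,0,0],"slide":[0,0,0],"claw":0.3}])

```text
time_s: 22.58
ee_pos: [0.435, -0.2852, 0.0538]
ee_rot: [-0.707, 0.0, 0.0, 0.707]
contact_force: [0.4, 0.9, -0.3]
grip_width: 0.0556
```

>>> play_rows(plan=[{"delta_rot":[0,0,0],"slide":[0,0,0],"claw":-0.1},{"delta_rot":[0,0,0],"slide":[0,0,0],"claw":-0.7},{"delta_rot":[0,0,0],"slide":[0,0,0],"claw":-1},{"delta_rot":[0,0,0],"slide":[0,0,0],"claw":-1}])

```text
time_s: 23.08
ee_pos: [0.4352, -0.2858, 0.0544]
ee_rot: [0.707, 0.0, 0.0, -0.707]
contact_force: [-0.8, 0.8, 7.4]
grip_width: 0.0211
```

>>> play_rows(plan=[{"delta_rot":[0,0,0],"slide":[0,-5,0],"claw":-1},{"delta_rot":[0,0,0],"slide":[0,-15,0],"claw":-1},{"delta_rot":[0,0,0],"slide":[0,-25,0],"claw":-1},{"delta_rot":[0,0,0],"slide":[0,-30,0],"claw":-1},{"delta_rot":[0,0,0],"slide":[0,-30,0],"claw":-1},{"delta_rot":[0,0,0],"slide":[0,-15,0],"claw":-1},{"delta_rot":[0,0,0],"slide":[0,0,0],"claw":-1}])

```text
time_s: 23.95
ee_pos: [0.4353, -0.2857, 0.1749]
ee_rot: [0.708, 0.001, 0.001, -0.707]
contact_force: [-0.1, 0.1, -0.0]
grip_width: 0.0207
```

```bash
python3 held.py w14 .0545 .078 .017
```

```text
[ 0.43491866 -0.28543202  0.17390296] 0.02114420856204885 24.0 [ 0.15217741  0.46643852 -0.78059062]
-3 foot far edge, tip [[280.0, 221.6], [279.4, 325.0]]
0 foot far edge, tip [[280.0, 216.9], [279.3, 319.2]]
3 foot far edge, tip [[280.0, 212.1], [279.3, 313.2]]
```

View pics/w14c.png

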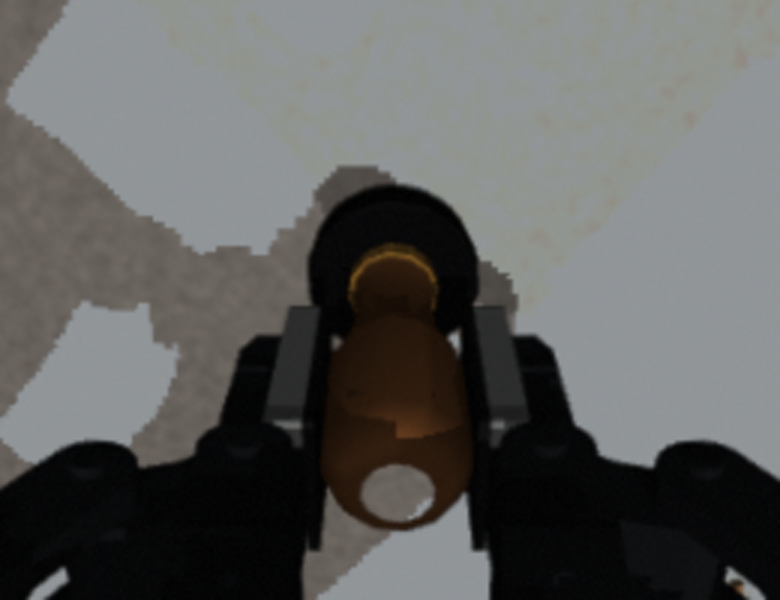

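>>> play_rows(plan=[{"delta_rot":[0,0,0],"slide":[8,0,20],"claw":-1},{"delta_rot":[0,0,0],"slide":[16,0,40],"claw":-1},{"delta_rot":[0,0,0],"slide":[22,0,50],"claw":-1},{"delta_rot":[0,0,0],"slide":[22,0,50],"claw":-1},{"delta_rot":[0,0,0],"slide":[24,0,50],"claw":-1},{"delta_rot":[0,0,0],"slide":[24,0,50],"claw":-1},{"delta_rot":[0,0,0],"slide":[20,0,44],"claw":-1},{"delta_rot":[0,0,0],"slide":[12,0,26],"claw":-1}])

```text
time_s: 25.0
ee_pos: [0.583, 0.0468, 0.1724]
ee_rot: [-0.707, 0.0, 0.001, 0.707]
contact_force: [-0.1, -0.5, -0.4]
grip_width: 0.0212
```

>>> play_rows(plan=[{"delta_rot":[0,0,0],"slide":[6,0,13],"claw":-1},{"delta_rot":[0,0,0],"slide":[0,0,0],"claw":-1},{"delta_rot":[0,0,0],"slide":[0,0,0],"claw":-1}])

```text
time_s: 25.38
ee_pos: [0.5885, 0.0565, 0.1737]
ee_rot: [0.707, -0.001, -0.0, -0.707]
contact_force: [0.2, -0.6, -1.2]
grip_width: 0.0209
```

>>> play_rows(plan=[{"delta_rot":[0,0,0],"slide":[0.5,15,1],"claw":-1},{"delta_rot":[0,0,0],"slide":[0,25,0],"claw":-1},{"delta_rot":[0,0,0],"slide":[0,25,0],"claw":-1},{"delta_rot":[0,0,0],"slide":[0,20,0],"claw":-1},{"delta_rot":[0,0,0],"slide":[0,12,0],"claw":-1},{"delta_rot":[0,0,0],"slide":[0,4,0],"claw":-1},{"delta_rot":[0,0,0],"slide":[0,0,0],"claw":-1},{"delta_rot":[0,0,0],"slide":[0,0,0],"claw":-1}])

```text
time_s: 26.38
ee_pos: [0.5899, 0.0585, 0.0736]
ee_rot: [-0.707, -0.0, -0.0, 0.707]
contact_force: [0.4, 0.2, 0.6]
grip_width: 0.021
```

```bash
python3 held.py w15 .0545 .078 .017
```

```text
[0.58988871 0.0584951  0.07361493] 0.02083600669602573 26.425 [ 0.35870779  0.1906548  -0.40742999]
-3 foot far edge, tip [[280.7, 222.8], [280.3, 327.0]]
0 foot far edge, tip [[280.7, 218.0], [280.3, 321.1]]
3 foot far edge, tip [[280.7, 213.2], [280.3, 315.1]]
```

View pics/w15c.png

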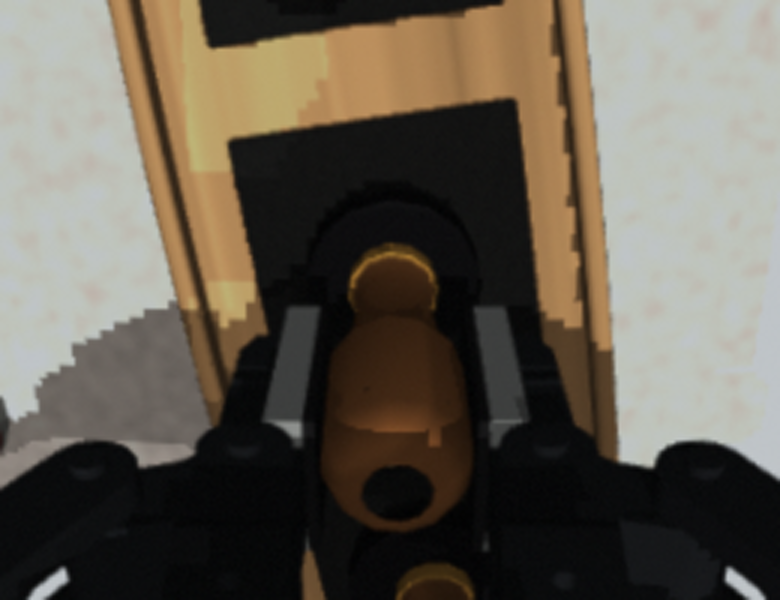

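>>> play_rows(plan=[{"delta_rot":[0,0,0],"slide":[-0.3,3,-0.5],"claw":-1},{"delta_rot":[0,0,0],"slide":[0,2,0],"claw":-1},{"delta_rot":[0,0,0],"slide":[0,0.5,0],"claw":-1},{"delta_rot":[0,0,0],"slide":[0,0,0],"claw":-1}])

```text
time_s: 26.92
ee_pos: [0.5891, 0.058, 0.0675]
ee_rot: [0.707, -0.0, -0.0, -0.707]
contact_force: [-0.9, -0.1, 1.6]
grip_width: 0.021
```

>>> play_rows(plan=[{"delta_rot":[0,0,0],"slide":[0,0.7,0],"claw":-1},{"delta_rot":[0,0,0],"slide":[0,0,0],"claw":-1}])

```text
time_s: 27.18
ee_pos: [0.5892, 0.058, 0.0674]
ee_rot: [0.707, 0.0, 0.0, -0.707]
contact_force: [-4.1, -1.3, 12.0]
grip_width: 0.021
```

>>> play_rows(plan=[{"delta_rot":[0,0,0],"slide":[0,0,0],"claw":-0.4},{"delta_rot":[0,0,0],"slide":[0,0,0],"claw":-0.25},{"delta_rot":[0,0,0],"slide":[0,0,0],"claw":0.3},{"delta_rot":[0,0,0],"slide":[0,0,0],"claw":0.3},{"delta_rot":[0,0,0],"slide":[0,-15,0],"claw":0.3},{"delta_rot":[0,0,0],"slide":[0,-30,0],"claw":0.3},{"delta_rot":[0,0,0],"slide":[0,-35,0],"claw":0.3},{"delta_rot":[0,0,0],"slide":[0,-40,0],"claw":0.3}])

```text
time_s: 28.18
ee_pos: [0.5889, 0.058, 0.1887]
ee_rot: [-0.707, 0.0, 0.0, 0.707]
contact_force: [0.3, 0.1, -0.6]
grip_width: 0.0551
```

>>> play_rows(plan=[{"delta_rot":[0,0,0],"slide":[0,-40,0],"claw":0.3},{"delta_rot":[0,0,0],"slide":[0,-40,-20],"claw":0.3},{"delta_rot":[0,0,0],"slide":[0,-30,-20],"claw":0.3},{"delta_rot":[0,0,0],"slide":[0,-10,-10],"claw":0.3},{"delta_rot":[0,0,0],"slide":[0,0,0],"claw":0.3},{"delta_rot":[0,0,0],"slide":[0,0,0],"claw":0.3}])

```text
time_s: 28.92
ee_pos: [0.5886, 0.0086, 0.3056]
ee_rot: [-0.707, 0.001, 0.001, 0.707]
contact_force: [0.6, 0.2, -0.5]
grip_width: 0.0557
```

Run:
```python
from h import *
D={n:cam(n,"f_"+n) for n in ("scene","side","wrist")}
print(ctrl.get_state()["ee_pos"],ctrl.get_state()["time_s"])
for n in D:
    for nm,(x,y,h) in {"26":(.5777,.1336,.066),"34":(.5895,.0555,.078),"42":(.5998,-.0288,.09),"50":(.6133,-.101,.102)}.items():
        print(n,nm,"pred collar z.024 / tip",proj(D[n],[[x,y,.024],[x,y,.013+h]]).tolist())
c=cv2.resize(D["scene"]["frame"][170:310,140:440,::-1],(780,364)); cv2.imwrite("pics/f_sc.png",c)
c=cv2.resize(D["side"]["frame"][90:300,180:430,::-1],(714,600)); cv2.imwrite("pics/f_si.png",c)
```

```text
[0.58883033 0.0085649  0.30576978] 29.075
scene 26 pred collar z.024 / tip [[330.4, 263.3], [333.0, 236.8]]
scene 34 pred collar z.024 / tip [[282.7, 260.3], [283.8, 227.9]]
scene 42 pred collar z.024 / tip [[232.1, 256.2], [230.8, 217.8]]
scene 50 pred collar z.024 / tip [[188.5, 254.5], [184.3, 209.9]]
side 26 pred collar z.024 / tip [[296.1, 173.4], [296.3, 151.0]]
side 34 pred collar z.024 / tip [[313.2, 195.9], [314.1, 167.9]]
side 42 pred collar z.024 / tip [[332.5, 223.3], [334.7, 189.3]]
side 50 pred collar z.024 / tip [[353.6, 249.0], [357.7, 209.0]]
wrist 26 pred collar z.024 / tip [[273.0, 75.8], [271.5, 70.3]]
wrist 34 pred collar z.024 / tip [[282.5, 137.5], [282.4, 142.4]]
wrist 42 pred collar z.024 / tip [[290.2, 202.0], [291.8, 221.9]]
wrist 50 pred collar z.024 / tip [[299.4, 252.1], [303.2, 285.4]]
```

View pics/f_sc.png

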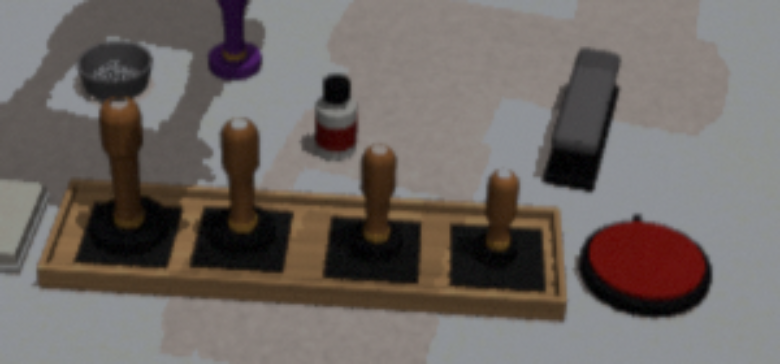

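View pics/f_si.png

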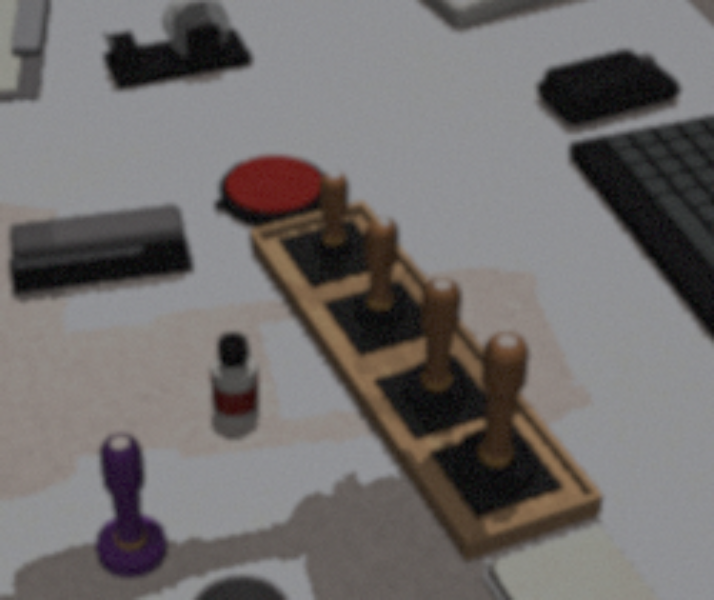

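View pics/f_wrist.png

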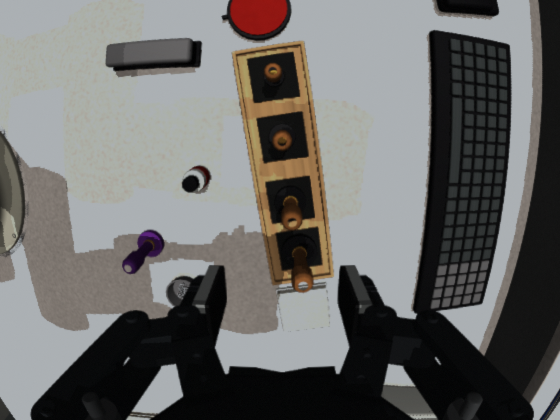

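Everything is standing. One numeric check of the axes against the rest centres, using the same views for both.

Run:
```python
from h import *
D={n:cam(n) for n in ("scene","side","wrist")}
T={"26":(.5777,.1336,.066,.010),"34":(.5895,.0555,.078,.011),"42":(.5998,-.0288,.09,.012),"50":(.6133,-.101,.102,.013)}
for k,(x,y,h,r) in T.items():
    v=[]
    for n in ("scene","side"):
        d=D[n]; H=hsv(d); m=(H[...,0]<20)&(H[...,1]>100)&(H[...,2]>40)
        a=proj(d,[[x,y,.013+h-.031]])[0]; b=proj(d,[[x,y,.013+h-.007]])[0]
        r0,r1=int(round(b[1])),int(round(a[1])); cs=[]
        for row in range(r0,r1+1):
            ax=b[0]+(a[0]-b[0])*(row-b[1])/(a[1]-b[1]); lo=int(ax)-11; c=np.where(m[row,lo:lo+23])[0]
            if len(c): cs.append([lo+(c.min()+c.max())/2-ax, np.ptp(c)+1])
        cs=np.array(cs); off=np.median(cs[:,0]); v.append((d,((a[0]+b[0])/2+off,(a[1]+b[1])/2))); print(k,n,"px off",off.round(2),"width",np.median(cs[:,1]))
    xy,_=axis(v); print(k,"axis - target mm",((xy-[x,y])*1000).round(1))
H=hsv(D["scene"]);m=((H[...,0]>170)|(H[...,0]<4))&(H[...,1]>180)&(H[...,2]>80)
print([ (c.round(1),s) for c,s,_ in blobs(m,60)])
print("bottle axis cap px pred",proj(D["scene"],[[.4754,.005,.055]]),proj(D["side"],[[.4754,.005,.055]]))
```

```text
26 scene px off 0.47 width 11.0
26 side px off -4.2 width 15.0
26 axis - target mm [-8.6  0.1]
34 scene px off 2.52 width 11.0
34 side px off -0.35 width 10.0
34 axis - target mm [0.7 4.2]
42 scene px off 0.91 width 13.0
42 side px off -0.85 width 12.0
42 axis - target mm [-1.2  1.1]
50 scene px off 0.81 width 15.0
50 side px off -2.83 width 18.0
50 axis - target mm [-5.5 -1. ]
[(array([388.5, 269.5]), array([367, 255,  44,  29, 953], dtype=int32))]
bottle axis cap px pred [[269.1 203.2]] [[260.9 210.7]]
```

```bash
python3 -c "
import cv2,numpy as np
a=cv2.imread('pics/f_wrist.png')[35:295,220:345];a=np.clip((a/255.)**.6*255,0,255).astype('uint8');a=np.hstack([cv2.resize(a[:130],None,fx=3.1,fy=3.1,interpolation=2),cv2.resize(a[130:],None,fx=3.1,fy=3.1,interpolation=2)]);cv2.imwrite('pics/fin.png',a)"
```

```text
(no output)
```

View pics/fin.png

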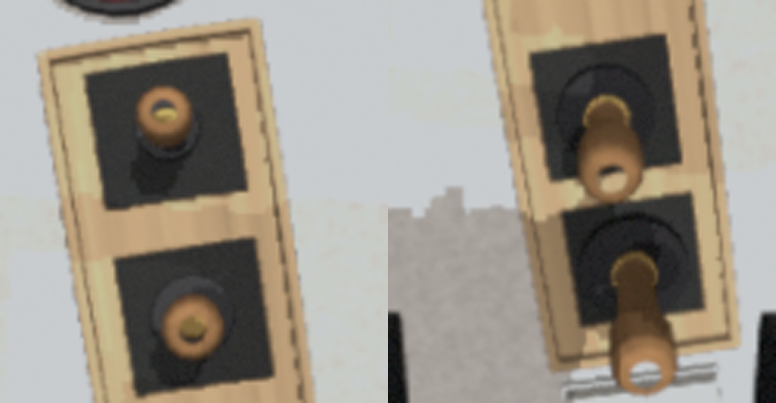

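The enlarged wrist view shows each foot centred on its rest to within about 2 mm: 26 foot (169,128) against rest (167,132), 34 (193,315) against (194,317), 42 (606,113) against (606,109), 50 (634,264) against (634,260). Handing in.

```bash
python3 -c "
from workcell import ctrl
print(ctrl.job_done()); print(ctrl.get_state()['time_s'])"
```

```text
the job is handed in; nothing more can be done
None
the job is handed in; nothing more can be done
```

All four stamps are standing upright in the tray in size order: the 26 mm one on the rest next to the ink pad, then 34, 42 and the 50 mm one at the far end. I lowered each one to a light contact of 4 to 13 N before letting go. The job was handed in at about 29 s, with the gripper clear.

- **Centring:** the last wrist view showed every foot within about 2 mm of the middle of its rest, but two other checks came out worse:
  - **Mask check:** the scene/side check put the 34 mm stamp about 4 mm off along the tray. About 1.4 mm of that is the scene camera's own offset.
  - **Readings I discarded:** the same check read 8.6 mm off for the 26 mm stamp and 5.5 mm off for the 50 mm stamp. I put both down to the red pad and tray wood blending into the colour mask, because the measured widths were too large.
- **Other items:** the ink pad did not move (scene pixel 388.5,269.5, against 388.4,269.5 at the start). The ink bottle, checked only by eye, is standing where it was, and I never touched the purple decoy.

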